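# Stow the egg things in the sill caddy, layer by layer

## Task

Pack the sill caddy in layers: first lay the egg slicer flat, wires up, on the floor of the caddy's well, which the drawn-out tray leaves open, then push the tray fully home over it, and only then stand the white ramekin upright in the tray, setting it down gently, not dropping it. Leave the vase, the bottle brush and the soap bottle where they are.

Things in the scene. Friction and masses are not known exactly. Their poses are not given: they have to be found in the camera images.
- caddy: Low slim open-topped caddy of dark slate plastic, fixed to the sill: 290 mm long (own x), 132 wide (own y), 74 high; walls 3 mm. Origin on the sill under its middle. Long walls and +x end wall rise to 74 mm, -x end wall only to 40. Inside is the well. The tray runs over the well and slides out at the -x end
- well (a point): Centre of the well's floor, 8 mm above the sill, axes as the caddy's. The well is 284 x 126 mm inside; ledges along both long walls, 37 to 40 mm above the sill, leave 120 mm clear between them. 34 mm free height under the tray
- bay (a point): Middle of the part of the well's floor that is open from above while the tray is out: 70 mm towards caddy +x from well, axes as the caddy's. The open part is about 145 mm long (caddy x) and 120 wide (caddy y): room for the slicer laid with its length across the caddy and a finger at each of its long sides
- tray (a joint): Travel of the mint-green tray along the caddy's -x, in m: 0 = fully home, up to 0.155 = drawn out. It starts about 0.15 out, slides with about 2 N of friction and stays where it is left
- tray_front (a point): On the tray: middle of the outer face of its finger pull, a rigid upright lip at its -x end, 60 mm wide and 12 high (61 to 73 mm above the sill). With the tray home this point is 160 mm from the caddy's middle. Pressed here towards caddy +x the tray slides home to a hard stop. Axes as the caddy's
- tray_floor (a point): On the tray: middle of the upper face of its floor, 45 mm above the sill; moves with the tray, and is right over well when the tray is home. The tray is empty, about 278 x 116 mm inside, its walls 26 mm high over this floor. Axes as the caddy's
- slicer_center (a point): Stainless egg slicer, shut: a flat rectangular frame 104 mm long (own x), 64 wide (own y, parallel sides), 24 high, nine thin wires on top over a white slotted cradle. Loose, about 0.2 kg. This point is its centre, 12 mm above its underside; own z up, wires up. It can be gripped across its 64 mm width
- slicer: The same egg slicer, origin at the centre of its underside, axes the same
- ramekin_center (a point): White fluted ceramic ramekin, round, open at the top, 66 mm across the rim, 63 mm at the foot, 38 mm high, wall 4 mm. Loose, about 0.15 kg. This point is on its axis, 19 mm above its underside; own z up
- ramekin: The same ramekin, origin at the centre of its underside
- vase_mid (a point): Olive glass vase, 84 mm across, 190 mm high, standing behind the caddy; its middle, 95 mm up. Bystander
- brush_mid (a point): Yellow silicone bottle brush, 260 mm long, 48 mm across, lying on the robot's side of the caddy, roughly along y; its middle, 24 mm up. Bystander
- soap_mid (a point): Straw-coloured soap bottle, 62 mm across, 185 mm high; its middle, 90 mm up. Bystander
Things that resemble listed ones, but are neither listed nor needed, are in the scene too. Leave any green look-alike of the slicer alone. What is shaped like the ramekin but blue is not meant.

How it is judged (in metres and radians):
On the way, in this order (a step that is already met when the one before it is completed fails the run):
1. the egg slicer lies flat on the floor of the well, let go, with the tray still drawn out (x of slicer_center in the frame of well between -0.115 and 0.115 m and y of slicer_center in the frame of well between -0.032 and 0.032 m and z of slicer_center in the frame of well below 0.018 m and angle between slicer_center's own z axis and vertical below 0.12 rad and linear speed of slicer below 0.02 m/s and contact force between slicer and the fingers below 0.1 N and value of joint tray above 0.08 m), for 0.2 s.
2. the tray is pushed fully home over the slicer (x of slicer_center in the frame of well between -0.115 and 0.115 m and y of slicer_center in the frame of well between -0.032 and 0.032 m and z of slicer_center in the frame of well below 0.018 m and angle between slicer_center's own z axis and vertical below 0.12 rad and value of joint tray below 0.005 m), for 0.2 s.
3. the ramekin stands in the tray, let go (x of ramekin_center in the frame of tray_floor between -0.108 and 0.108 m and y of ramekin_center in the frame of tray_floor between -0.028 and 0.028 m and z of ramekin_center in the frame of tray_floor between 0.014 and 0.024 m and angle between ramekin_center's own z axis and vertical below 0.12 rad and linear speed of ramekin below 0.02 m/s and contact force between ramekin and the fingers below 0.1 N and value of joint tray below 0.005 m), for 0.2 s.
At the end, for the whole second after the job is handed in: The slicer lies flat in the well under the tray (centre under 18 mm over its floor, level within 7 degrees), the tray is home within 5 mm, and the ramekin stands upright (7 degrees) on the tray's floor, at rest and let go (all of step 3 and x of slicer_center in the frame of well between -0.115 and 0.115 m and y of slicer_center in the frame of well between -0.032 and 0.032 m and z of slicer_center in the frame of well below 0.018 m and angle between slicer_center's own z axis and vertical below 0.12 rad); the robot touches nothing.
It fails at once if the ramekin is dropped: moving faster than 0.7 m/s with no finger on it (linear speed of ramekin above 0.7 m/s and contact force between ramekin and the fingers below 0.05 N).
It fails at once if the olive glass vase is shifted or knocked over (more than 50 mm) (distance of vase_mid from where it was at the start of the episode above 0.05 m).
It fails at once if the bottle brush is shifted or knocked over (more than 50 mm) (distance of brush_mid from where it was at the start of the episode above 0.05 m).
It fails at once if the soap bottle is shifted or knocked over (more than 50 mm) (distance of soap_mid from where it was at the start of the episode above 0.05 m).
It also fails if it takes over 70 s, if anything falls off the work surface, if the arm or the gripper's body presses on something with over 40 N, if the wrist force passes 120 N, or if a joint passes its speed limit or range.

## Robot

A 7-joint arm with a two-finger parallel gripper is mounted at the origin on the work surface. World frame = base frame: x ahead of the robot, y to its left, z up, the work surface at z = 0. Lengths are in mm, angles in degrees, forces in N, time in s.
With the tool pointing down it reaches from about 400 to 875 mm from the base axis. Payload 6.5 kg.
Tool frame: the origin (TCP) lies at the centre of the arm's flange, where the gripper is bolted on; the fingertips stand 166 mm ahead of it and the grasp point (between the pads) lies 147 mm ahead of it; z points along the fingers, y is the direction in which the jaws open and shut (so a half turn about z gives the same grasp; the last joint's range is limited). The gripper opens to 88 mm and grips with 3 to 60 N. Pads are 18 mm wide; open, the fingers measure 123 mm over their backs; the gripper's body (75 mm by 187 mm) begins 45 mm behind the grasp point.
Start: joints at [-74.038, 30.733, -0.252, 88.115, 0.149, 61.152, -4.079], TCP at [219.696, 611.738, 404.716] pointing down, gripper open.
Joint ranges: [-154.64, 154.64], [-21.42, 123.67], [-72.66, 72.17], [13.99, 137.28], [-74.86, 254.86], [10.95, 109.41], [-158.01, 158.01]. Speed limits (degrees/s): [136.94, 136.94, 180, 180, 180, 180, 180].

## Interface

Orientations are given as a 3x3 rotation matrix whose columns are the frame's x, y, z axes.
In Python, from rig import arm, eyes gives the robot as it stands.
- The arm moves only by the tool carry_out, never from a script. Its argument "increments" is a list of rows, each a list of 7 numbers: the opening, from -1 (shut) to 1 (fully open), so that 0 is half open, then the shift along the tool's x, y, z in m, then the turn, a rotation vector about the tool's x, y, z in rad. A call has 1 to 12 rows; each row shifts and turns the pose as measured when the row begins, along the tool's axes as they then stand; what a row does not reach is not made up. A row lasts 1/8 s, in which the tool goes at most 62.5 mm and 10.7 degrees, less where a joint would pass 70% of its speed; a pose out of reach is approached as far as the arm can. A call with a gripper value outside its range is refused whole. The fingers move at their own pace and stop on an object; "grip_force" is the grip in N (left out, the last holds). Time passes only in rows, so rows that do not move let the fingers close. It gives the time, the measured TCP pose, the force and the opening at its end, in the units of the state.
- arm.get_state(): the state, without advancing time (a new reading comes with each control period).
- eyes.read_camera(name): name is "scene" or "top"; returns a dict with "frame" (480x640x3 uint8, blue, green, red), "fov_y" (degrees; the focal length in pixels is half the picture's height over the tangent of half this angle, whatever the lens; pixels are square), "cx", "cy" (the principal point, pixels), "distortion" ([k1, k2, p1, p2, k3] as OpenCV has them; the pictures are not rectified), "rvec" (rotation vector, rad) and "tvec" (3), from world to camera coordinates, as OpenCV has them. Camera axes: x right, y down, z forward; pixel columns grow to the right and rows downward; lengths in mm; the calibration is good to about 2 mm. A picture is of the moment at which its call begins. There is no depth.
- arm.finish_job(): hands the job in, once; it reports no verdict.
The state is a dict: "time": time; "joints": joint angles; "qd": joint speeds; "joint_torque": joint torques, N m; "tool_pos": TCP position; "tool_rot": TCP orientation; "force": force on the tool from outside, world axes, zero at the start; "ft_torque": the same for the moment, N m; "width": finger opening in mm.
Only numpy, scipy, OpenCV 4.12 (cv2) and the standard library are available. Lean on these libraries where they do the work, as an engineer would, in place of code of your own. Each camera call takes 0.05 s, during which the arm holds its last target.

## Working session

There is one attempt and no reset: what is moved stays moved. The work goes in short steps, Python scripts to look and compute and a tool call to move; the robot and the scene stay as the last step left them, time stands still between calls to the robot, and variables do not carry over. Pictures are saved under pics/ and viewed, and the job is handed in when it is done.

Besides the shell and the picture viewer there is one more tool, called after "Call:" in YAML: its name, and indented under it one key for each argument. carry_out: Moves the arm, as the interface text tells. Its arguments: {"type":"object","properties":{"increments":{"type":"array"},"grip_force":{"type":"number"}},"required":["increments"]}

```bash
ls; mkdir -p pics; python3 - <<'E'
from rig import arm, eyes
import cv2,pickle
s=arm.get_state(); print(s)
d={}
for n in("scene","top"):
    c=eyes.read_camera(n); d[n]=c; cv2.imwrite(f"pics/{n}0.png",c["frame"])
    print(n,{k:v for k,v in c.items() if k!="frame"})
pickle.dump(d,open("cam0.pkl","wb"))
E
```

```text
pics
{'time': 0.0, 'joints': array([-74.04081293,  30.77558492,  -0.25367761,  88.17196465,
         0.148332  ,  61.15327634,  -4.07910196]), 'qd': array([ 0.02109732,  0.01699677,  0.0653175 ,  0.11591175, -0.04999967,
       -0.05553275,  0.00559649]), 'joint_torque': array([ 4.86289591e-04, -5.70973885e+01,  9.91149656e-01, -2.51610106e+01,
       -5.61123958e-02,  1.78904179e-02,  1.61262224e-04]), 'tool_pos': array([219.55388611, 611.43090609, 403.85194888]), 'tool_rot': array([[-9.41184649e-01,  3.37892338e-01, -4.73743055e-04],
       [ 3.37892647e-01,  9.41183142e-01, -1.68882666e-03],
       [-1.24762612e-04, -1.74957202e-03, -9.99998462e-01]]), 'force': array([-0.13479943, -0.19980978, -0.68824834]), 'ft_torque': array([-0.01632814, -0.00266195, -0.03319432]), 'width': 87.93544302855352}
scene {'fov_y': 44.79302808030821, 'cx': 326.2919126507133, 'cy': 239.5485243805091, 'distortion': array([-0.12318101,  0.        ,  0.        ,  0.        ,  0.        ]), 'rvec': array([ 0.80012153,  2.76768115, -0.81769989]), 'tvec': array([ 511.86238615, -193.58852654, 1781.79243234])}
top {'fov_y': 45.06491634235981, 'cx': 327.47402088616496, 'cy': 239.75656148005888, 'distortion': array([0.03573623, 0.        , 0.        , 0.        , 0.        ]), 'rvec': array([ 2.16537338, -2.16689179,  0.11927123]), 'tvec': array([ -35.10070164,  583.89116042, 1560.6503842 ])}
```

View pics/scene0.png

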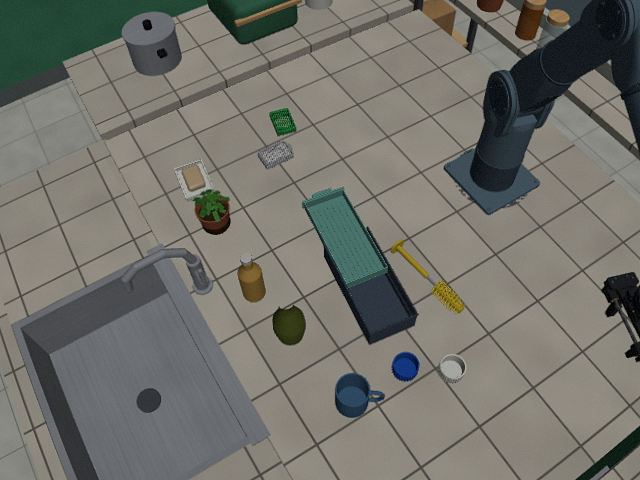

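View pics/top0.png

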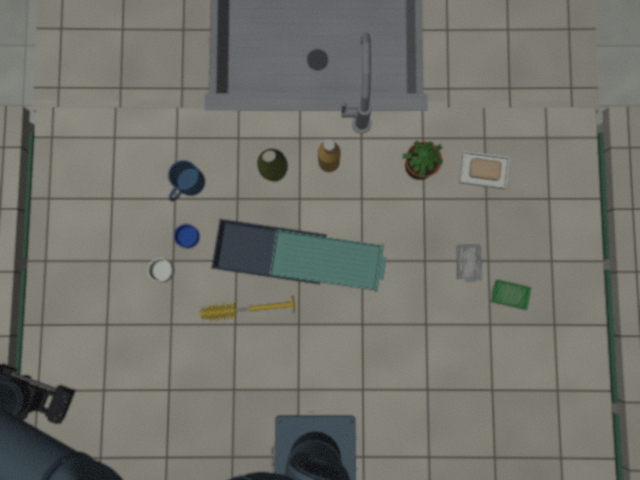

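The slicer candidates are steel-grey at scene (276,154) / top (469,262), and green at scene (283,121) / top (511,294). The grey one fits the description. The ramekin candidates are white at scene (452,368) / top (161,270), and blue at scene (405,366) / top (187,236). White is the one meant. The caddy's open end (+x) points left in the top view, and the tray pull is at top (383,262). I'll enlarge these next.

```bash
cat > h.py <<'E'
import cv2,numpy as np,pickle
def K(c):
    f=240/np.tan(np.radians(c["fov_y"]/2)); return np.array([[f,0,c["cx"]],[0,f,c["cy"]],[0,0,1]])
def ray(c,uv):
    p=cv2.undistortPoints(np.array([[uv]],float),K(c),c["distortion"])[0,0]
    R=cv2.Rodrigues(c["rvec"])[0]; return -R.T@c["tvec"], R.T@np.array([p[0],p[1],1])
def plane(c,uv,z):
    o,d=ray(c,uv); return o+d*(z-o[2])/d[2]
def proj(c,P):
    return cv2.projectPoints(np.array(P,float).reshape(-1,1,3),c["rvec"],c["tvec"],K(c),c["distortion"])[0][:,0]
def tri(c1,u1,c2,u2):
    o1,d1=ray(c1,u1);o2,d2=ray(c2,u2)
    A=np.stack([d1,-d2],1);s=np.linalg.lstsq(A,o2-o1,rcond=None)[0]
    a=o1+s[0]*d1;b=o2+s[1]*d2
    return (a+b)/2,np.linalg.norm(a-b)
def crop(fr,x0,y0,w,h,k,name):
    cv2.imwrite(name,cv2.resize(fr[y0:y0+h,x0:x0+w],None,fx=k,fy=k,interpolation=cv2.INTER_CUBIC))
E
python3 - <<'E'
from h import *
d=pickle.load(open("cam0.pkl","rb"))
s=d["scene"];t=d["top"]
a=cv2.resize(s["frame"][95:185,230:320],(400,400),interpolation=2)
b=cv2.resize(t["frame"][230:320,450:540],(400,400),interpolation=2)
cc=cv2.resize(s["frame"][180:345,290:430],None,fx=400/140,fy=400/140)
cv2.imwrite("pics/c1.png",np.hstack([a,b]))
crop(s["frame"],290,180,200,210,2.8,"pics/c2.png")
crop(t["frame"],140,210,260,120,3,"pics/c3.png")
for n,c in d.items():
    for nm,uv,z in (("slicer",[(276,154),(469,262)],24),("green",[(283,121),(511,294)],24),("ram",[(452,368),(161,270)],30),("vase",[(289,325),(272,165)],95),("soap",[(252,282),(330,156)],90),("pull",[(323,192),(383,262)],73)):
        print(n,nm,plane(c,uv[n=="top"],z).round())
E
```

```text
scene slicer [ 526. -419.   24.]
scene green [ 437. -531.   24.]
scene ram [503. 423.  30.]
scene vase [794. 134.  95.]
scene soap [814. -23.  90.]
scene pull [ 501. -181.   73.]
top slicer [ 523. -425.   24.]
top green [ 435. -536.   24.]
top ram [501. 419.  30.]
top vase [778. 113.  95.]
top soap [804. -42.  90.]
top pull [ 520. -184.   73.]
```

View pics/c1.png

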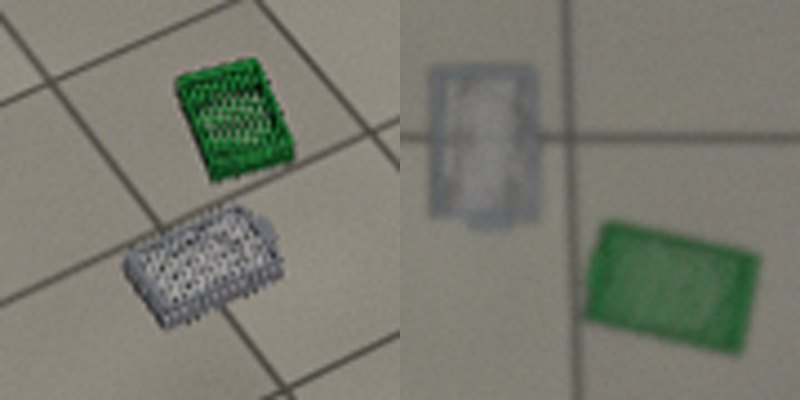

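View pics/c2.png

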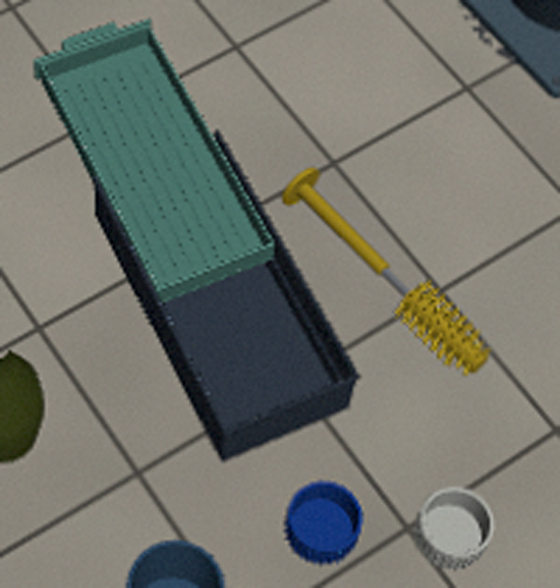

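View pics/c3.png

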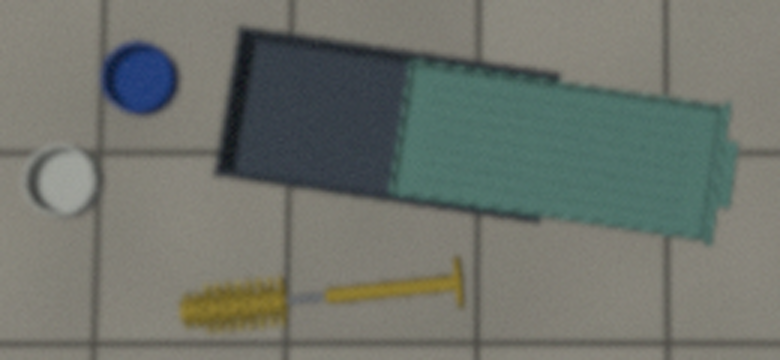

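```bash
python3 - <<'E'
from h import *
d=pickle.load(open("cam0.pkl","rb"))
s=d["scene"];t=d["top"]
# slicer difference from tile colour
f=t["frame"].astype(int)
print(f[250,440:490:2].tolist()); print(f[240:292:2,469].tolist())
crop(s["frame"],250,132,52,42,14,"pics/s1.png")
crop(t["frame"],445,232,50,60,9,"pics/t1.png")
o,_=ray(t,(300,200));print(o);o,_=ray(s,(300,200));print(o)
T={"A+":(220,219.3),"B+":(212.3,267.7),"A-":(326,234.7),"B-":(320,282.7)}
for k,v in T.items(): print(k,plane(t,v,74).round(1))
for k,v in {"tl":(456.7,244),"tr":(481,244),"bl":(457.2,279),"br":(481.5,279.5)}.items(): print(k,plane(t,v,22).round(1))
E
```

```text
[[114, 123, 124], [112, 122, 125], [114, 121, 125], [116, 124, 128], [113, 124, 126], [117, 126, 127], [116, 126, 129], [116, 125, 127], [106, 111, 112], [104, 102, 100], [108, 110, 110], [111, 113, 113], [98, 100, 101], [110, 113, 113], [115, 117, 117], [118, 118, 118], [120, 122, 122], [118, 120, 120], [101, 102, 104], [98, 102, 100], [101, 102, 102], [114, 123, 123], [116, 125, 127], [100, 108, 109], [91, 98, 101]]
[[118, 126, 127], [113, 123, 126], [103, 108, 108], [103, 104, 100], [113, 114, 113], [115, 117, 116], [119, 120, 121], [123, 126, 126], [122, 125, 126], [123, 126, 126], [117, 119, 120], [123, 127, 127], [126, 127, 128], [123, 125, 124], [125, 127, 128], [122, 125, 125], [118, 119, 120], [118, 119, 120], [115, 116, 115], [106, 104, 102], [111, 110, 106], [111, 117, 117], [117, 128, 131], [118, 128, 129], [119, 128, 130], [116, 127, 130]]
[ 411.12802821  -33.34121207 1614.82280024]
[1020.42192779  690.29144246 1398.74969371]
A+ [634.7 253.1  74. ]
B+ [504.7 271.   74. ]
A- [592.9 -31.5  74. ]
B- [464.5 -15.5  74. ]
tl [ 572.9 -392.6   22. ]
tr [ 572.9 -459.5   22. ]
bl [ 476.4 -391.5   22. ]
br [ 475.  -457.9   22. ]
```

View pics/s1.png

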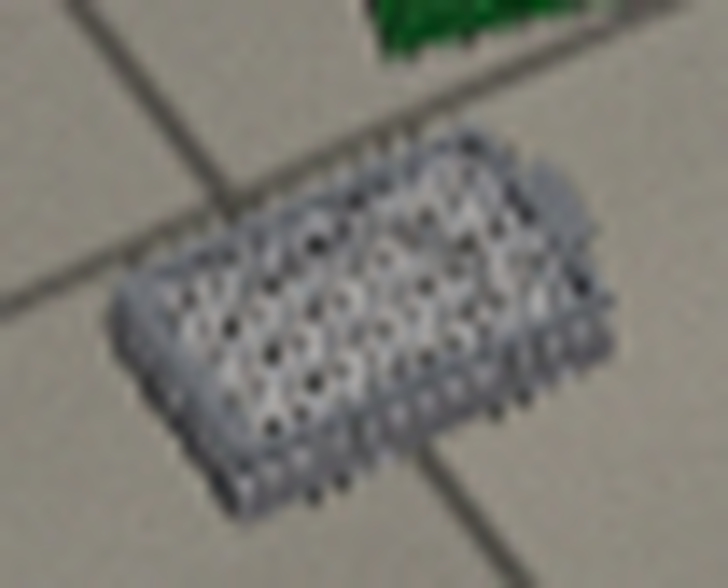

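View pics/t1.png

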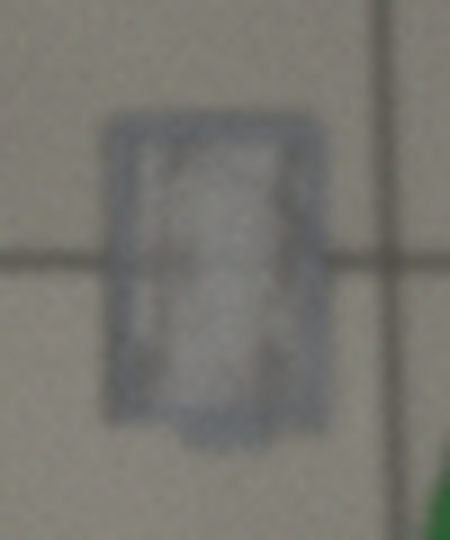

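```bash
python3 - <<'E'
from h import *
d=pickle.load(open("cam0.pkl","rb"))
s=d["scene"];t=d["top"]
C=np.array([549.2,119.3]);a=np.radians(81.8);ex=np.array([np.cos(a),np.sin(a)]);ey=np.array([-ex[1],ex[0]])
W=lambda x,y,z:[*(C+ex*x+ey*y),z]
p=plane(t,(384.2,269.3),73)[:2];print("pull",p,(p-C)@ex,(p-C)@ey)
# tray mask
for c,n in((s,"scene"),(t,"top")):
    h=cv2.cvtColor(c["frame"],cv2.COLOR_BGR2HSV)
    m=cv2.inRange(h,(70,60,40),(90,255,255)); m=cv2.morphologyEx(m,cv2.MORPH_OPEN,np.ones((3,3)))
    k=max(cv2.findContours(m,0,1)[0],key=lambda k:cv2.contourArea(k) if cv2.boundingRect(k)[1]>100 else 0)
    print(n,cv2.minAreaRect(k),cv2.boundingRect(k))
    m=cv2.inRange(h,(0,0,150 if n=="scene" else 140),(179,40,255))
    for k in cv2.findContours(m,0,1)[0]:
        b=cv2.boundingRect(k)
        if cv2.contourArea(k)>60 and 180<b[1]<400 and b[0]<480 and b[0]>100: print("white",b,cv2.minEnclosingCircle(k))
S=s["frame"].copy()
TT=t["frame"].copy()
def ov(F,c,pts,col):
    q=(proj(c,pts)*8).round().astype(int); cv2.polylines(F,[q.reshape(-1,1,2)],True,col,1,cv2.LINE_AA,3)
k=4
for F,c in((S,s),(TT,t)):
    ov(F,c,[W(145,66,74),W(145,-66,74),W(-145,-66,74),W(-145,66,74)],(0,0,255))
    ov(F,c,[W(-310,30,73),W(-310,-30,73),W(-300,-30,73),W(-300,30,73)],(255,0,255))
    ov(F,c,[[572,-394,24],[572,-458,24],[470,-458,24],[470,-394,24]],(0,255,255))
    ov(F,c,[[572,-394,0],[572,-458,0],[470,-458,0],[470,-394,0]],(255,255,0))
crop(S,290,180,140,170,3.5,"pics/o1.png");crop(TT,200,210,300,90,2.6,"pics/o2.png");crop(S,250,132,52,42,10,"pics/o3.png")
crop(S,420,340,70,60,9,"pics/r1.png");crop(t["frame"],140,245,50,50,9,"pics/r2.png")
E
```

```text
pull [ 500.06055436 -186.59139768] -309.7727413965871 5.0080914116748865
scene ((344.962890625, 235.6929931640625), (103.78700256347656, 45.40071105957031), 61.48875427246094) (302, 188, 86, 100)
white (441, 354, 26, 25) ((453.5, 365.5), 13.209944725036621)
top ((327.83148193359375, 259.94580078125), (112.37956237792969, 46.32529067993164), 8.365885734558105) (270, 230, 115, 59)
white (154, 260, 17, 21) ((162.5, 270.0), 10.30786418914795)
```

View pics/o1.png

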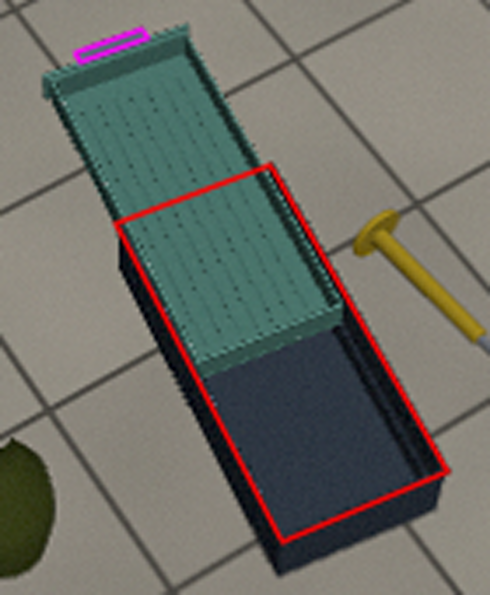

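View pics/o2.png

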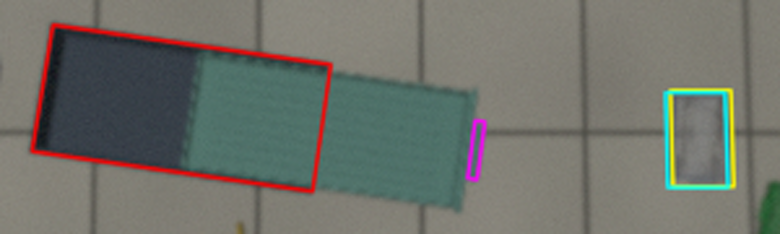

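View pics/o3.png

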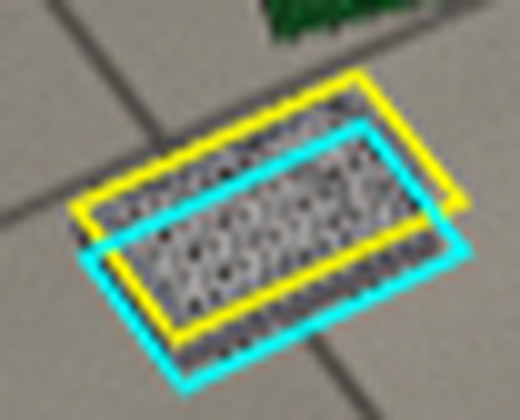

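View pics/r1.png

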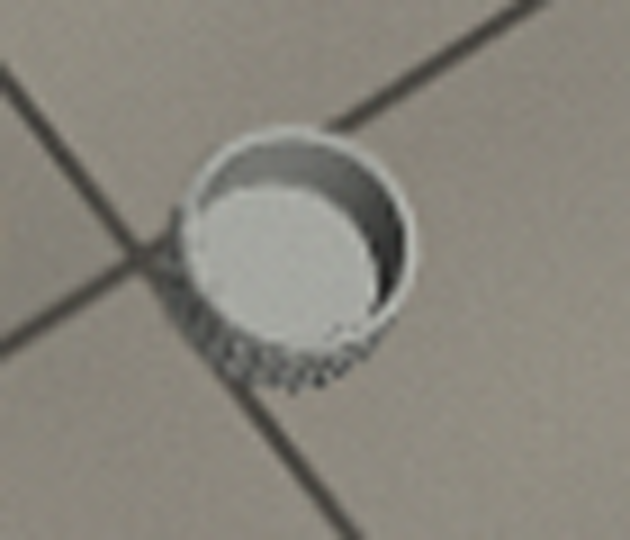

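View pics/r2.png

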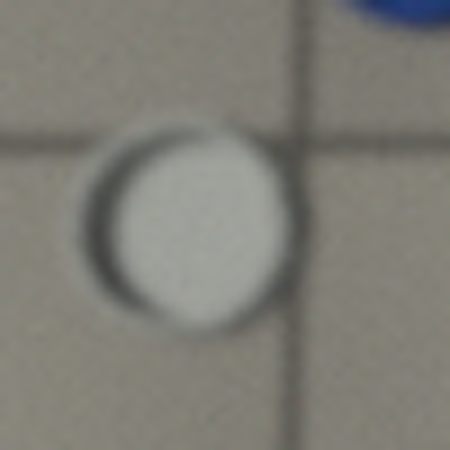

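```bash
python3 - <<'E'
from h import *
d=pickle.load(open("cam0.pkl","rb"))
s=d["scene"];t=d["top"]
print(plane(s,(453.5,366.2),38),plane(t,(160.8,270),38),tri(s,(453.5,366.2),t,(160.8,270)))
E
```

```text
[499.63695172 422.66381863  38.        ] [500.80932142 417.44533903  38.        ] (array([499.51583801, 420.3453797 ,  33.22383591]), np.float64(4.332183798742417))
```

Call:
carry_out:
  increments:
    - [1,0,0,0,0,0,-0.173]
    - [1,0,0,0,0,0,-0.172]
    - [1,-0.034,-0.046,0,0,0,0]
    - [1,-0.034,-0.046,0,0,0,0]
    - [1,-0.034,-0.046,0,0,0,0]
    - [1,-0.034,-0.046,0,0,0,0]
    - [1,-0.034,-0.046,0,0,0,0]
    - [1,-0.034,-0.046,0,0,0,0]
    - [1,-0.034,-0.046,0,0,0,0]
    - [1,-0.034,-0.046,0,0,0,0]
    - [1,-0.034,-0.046,0,0,0,0]
    - [1,-0.034,-0.046,0,0,0,0]
  grip_force: 20

```text
time: 1.6
tool_pos: [572.2, 145.6, 400.1]
tool_rot: [[-1.0, -0.023, -0.006], [-0.022, 1.0, -0.004], [0.006, -0.004, -1.0]]
force: [0.3, 0.4, -0.1]
width: 88.2
```

Call:
carry_out:
  increments:
    - [1,0.0045,-0.052,0,0,0,0]
    - [1,0.0045,-0.052,0,0,0,0]
    - [1,0.0045,-0.052,0,0,0,0]
    - [1,0.0045,-0.052,0,0,0,0]
    - [1,0.0045,-0.052,0,0,0,0]
    - [1,0.0045,-0.052,0,0,0,0]
    - [1,0.0045,-0.052,0,0,0,0]
    - [1,0.0045,-0.052,0,0,0,0]
    - [1,0.0045,-0.052,0,0,0,0]
    - [1,0.0045,-0.052,0,0,0,0]
    - [1,0.004,-0.05,0,0,0,0]

```text
time: 2.98
tool_pos: [533.9, -443.5, 399.2]
tool_rot: [[-1.0, -0.023, -0.009], [-0.023, 1.0, -0.002], [0.01, -0.002, -1.0]]
force: [1.1, 0.4, -0.3]
width: 88.5
```

```bash
cat >> h.py <<'E'
from scipy.spatial.transform import Rotation as Ro
def need(x,y,z,az):
    from rig import arm
    s=arm.get_state();R=np.array(s["tool_rot"]);p=np.array(s["tool_pos"])
    a=np.radians(az);ex=np.array([np.cos(a),np.sin(a),0]);ez=np.array([0,0,-1.]);T=np.stack([ex,np.cross(ez,ex),ez],1)
    print("pos",p.round(1),"w",round(s["width"],1),"F",np.round(s["force"],1),"j",np.round(s["joints"]))
    print("shift m",(R.T@(np.array([x,y,z])-p)/1e3).round(4),"rot",Ro.from_matrix(R.T@T).as_rotvec().round(4))
E
python3 -c "
from h import *
need(522,-424,240,179.5)"
```

```text
pos [ 533.9 -443.5  399.2] w 88.5 F [ 1.1  0.4 -0.3] j [ 28.  36.  13.  81.  -8.  64. 133.]
shift m [0.0099 0.0201 0.1592] rot [-0.0024 -0.0095  0.0319]
```

Call:
carry_out:
  increments:
    - [1,0.005,0.01,0.02,-0.002,-0.009,0.032]
    - [1,0.005,0.01,0.04,0,0,0]
    - [1,0,0,0.04,0,0,0]
    - [1,0,0,0.04,0,0,0]
    - [1,0,0,0.01,0,0,0]
    - [1,0,0,0,0,0,0]

```text
time: 3.72
tool_pos: [520.1, -429.6, 244.1]
tool_rot: [[-1.0, 0.018, -0.002], [0.018, 1.0, -0.003], [0.002, -0.003, -1.0]]
force: [0.5, 0.5, -0.2]
width: 88.2
```

```bash
python3 - <<'E'
from h import *
from rig import eyes
need(522,-424,172,179.5)
s=eyes.read_camera("scene");t=eyes.read_camera("top")
a=cv2.resize(s["frame"][90:200,220:330],(390,390),interpolation=2);b=cv2.resize(t["frame"][210:320,420:530],(390,390),interpolation=2)
cv2.imwrite("pics/g1.png",np.hstack([a,b]))
E
```

```text
pos [ 520.1 -429.6  244.1] w 88.2 F [ 0.5  0.5 -0.2] j [ 28.  44.  11.  90. -10.  47. 132.]
shift m [-0.0019  0.0058  0.0721] rot [-0.0031 -0.0024 -0.0096]
```

View pics/g1.png

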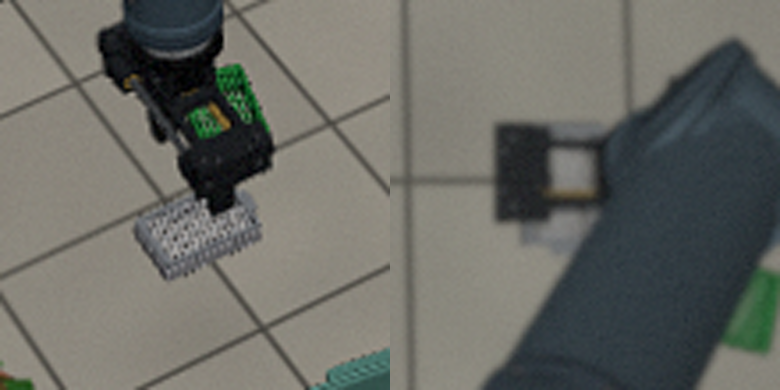

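The gripper straddles the steel slicer, and the green one is off to the side. I'm descending.

Call:
carry_out:
  increments:
    - [1,-0.002,0.005,0.02,-0.003,-0.002,-0.01]
    - [1,0,0,0.03,0,0,0]
    - [1,0,0,0.015,0,0,0]
    - [1,0,0,0,0,0,0]

```text
time: 4.32
tool_pos: [524.7, -424.9, 180.5]
tool_rot: [[-1.0, 0.006, 0.007], [0.006, 1.0, -0.004], [-0.007, -0.004, -1.0]]
force: [-0.0, 0.1, 0.5]
width: 88.5
```

```bash
python3 -c "
from h import *
need(522,-424,172,179.5)"
```

```text
pos [ 524.7 -424.9  180.5] w 88.5 F [-0.   0.1  0.5] j [ 29.  49.  10.  91. -11.  41. 133.]
shift m [0.0028 0.0009 0.0084] rot [-0.0037  0.007   0.0025]
```

Call:
carry_out:
  increments:
    - [1,0.002,0,0.007,-0.004,0.005,0]
    - [1,0,0,0,0,0,0]
    - [-1,0,0,0,0,0,0]
    - [-1,0,0,0,0,0,0]
    - [-1,0,0,0,0,0,0]
    - [-1,0,0,0,0,0,0]
    - [-1,0,0,0,0,0,0]
    - [-1,0,0,0,0,0,0]
  grip_force: 20

```text
time: 5.32
tool_pos: [523.5, -425.6, 175.5]
tool_rot: [[-1.0, 0.006, 0.005], [0.006, 1.0, -0.002], [-0.005, -0.002, -1.0]]
force: [-1.1, 0.2, -0.4]
width: 63.7
```

Call:
carry_out:
  increments:
    - [-1,0,0,-0.02,0,0,0]
    - [-1,0,0,-0.04,0,0,0]
    - [-1,0,0,-0.05,0,0,0]
    - [-1,0,0,-0.05,0,0,0]
    - [-1,0,0,-0.02,0,0,0]
    - [-1,0,0,0,0,0,0]
  grip_force: 30

```text
time: 6.08
tool_pos: [521.7, -425.2, 366.4]
tool_rot: [[-1.0, 0.007, 0.006], [0.007, 1.0, -0.002], [-0.006, -0.002, -1.0]]
force: [0.6, -0.3, -1.8]
width: 63.5
```

```bash
python3 - <<'E'
from h import *
from rig import eyes
C=np.array([549.2,119.3]);a=np.radians(81.8);ex=np.array([np.cos(a),np.sin(a)])
b=C+72*ex;print(b)
need(b[0],b[1],355,171.8)
s=eyes.read_camera("scene")
crop(s["frame"],200,60,160,140,4,"pics/g2.png")
E
```

```text
[559.46928323 190.56388863]
pos [ 521.7 -425.2  366.4] w 63.5 F [ 0.6 -0.3 -1.8] j [ 27.  36.  13.  87.  -9.  58. 132.]
shift m [-0.0334  0.616   0.0102] rot [-0.0019  0.0059  0.1362]
```

View pics/g2.png

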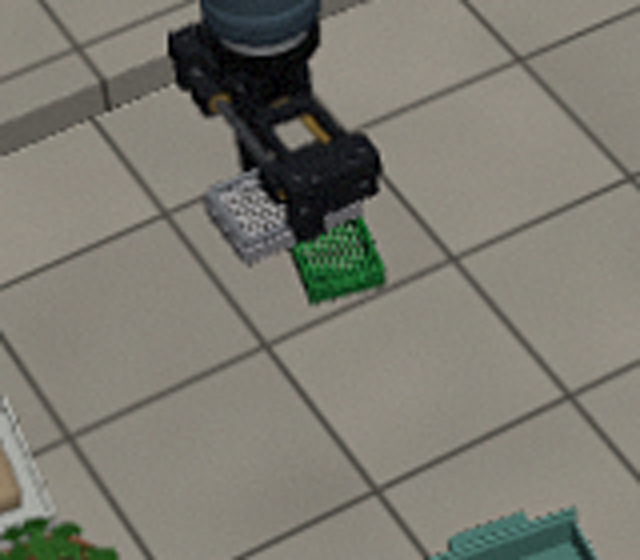

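The slicer is held level. Next I carry it over the bay.

Call:
carry_out:
  increments:
    - [-1,-0.003,0.03,0,0,0.005,0]
    - [-1,-0.003,0.05,0,0,0,0]
    - [-1,-0.003,0.05,0,0,0,0]
    - [-1,-0.003,0.055,0,0,0,0]
    - [-1,-0.003,0.055,0,0,0,0]
    - [-1,-0.003,0.055,0,0,0,0]
    - [-1,-0.003,0.055,0,0,0,0]
    - [-1,-0.003,0.055,0,0,0,0]
    - [-1,-0.003,0.055,0,0,0,0]
    - [-1,-0.003,0.05,0,0,0,0]
    - [-1,-0.003,0.05,0,0,0,0.07]
    - [-1,-0.002,0.03,0,0,0,0.066]

```text
time: 7.62
tool_pos: [557.5, 180.9, 348.9]
tool_rot: [[-0.988, 0.152, -0.026], [0.152, 0.988, -0.002], [0.026, -0.006, -1.0]]
force: [0.5, -1.5, -2.7]
width: 63.7
```

```bash
python3 -c "
from h import *
need(559.5,190.5,300,171.8)"
```

```text
pos [557.5 180.9 348.9] w 63.7 F [ 0.5 -1.5 -2.7] j [-28.  29.   8. 101.  -5.  52.  63.]
shift m [-0.0017  0.0101  0.0488] rot [-0.0059 -0.0258 -0.0094]
```

Call:
carry_out:
  increments:
    - [-1,-0.001,0.008,0.015,-0.006,-0.026,-0.009]
    - [-1,0,0,0.025,0,0,0]
    - [-1,0,0,0.005,0,0,0]
    - [-1,0,0,0,0,0,0]

```text
time: 8.12
tool_pos: [557.0, 192.5, 298.8]
tool_rot: [[-0.99, 0.138, -0.006], [0.138, 0.99, -0.001], [0.005, -0.002, -1.0]]
force: [0.7, -0.6, -3.2]
width: 63.7
```

```bash
python3 - <<'E'
from h import *
from rig import eyes
need(559.5,190.5,186,171.8)
s=eyes.read_camera("scene");t=eyes.read_camera("top")
a=cv2.resize(s["frame"][190:350,290:450],(400,400),interpolation=2);b=cv2.resize(t["frame"][180:320,190:330],(400,400),interpolation=2)
cv2.imwrite("pics/g3.png",np.hstack([a,b]))
E
```

```text
pos [557.  192.5 298.8] w 63.7 F [ 0.7 -0.6 -3.2] j [-29.  33.   7. 102.  -6.  46.  63.]
shift m [-0.0033 -0.0015  0.1128] rot [-0.0019 -0.0054  0.0052]
```

View pics/g3.png

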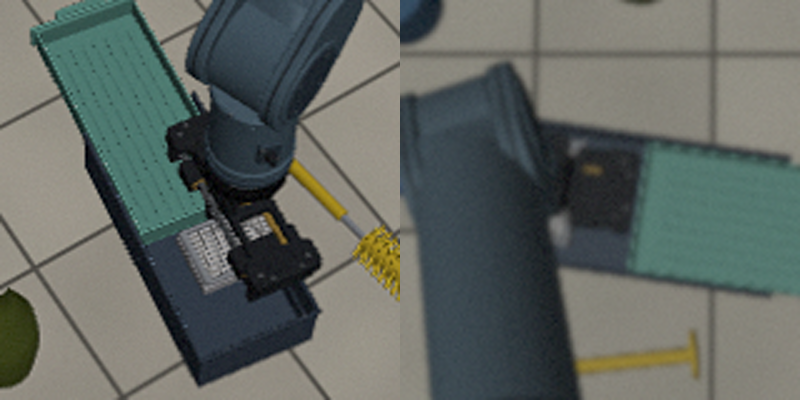

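```bash
python3 - <<'E'
from h import *
from rig import eyes
t=eyes.read_camera("top");s=eyes.read_camera("scene")
crop(t["frame"],225,205,60,80,7,"pics/g4.png")
crop(s["frame"],330,250,110,80,7,"pics/g5.png")
E
```

```text
(no output)
```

View pics/g4.png

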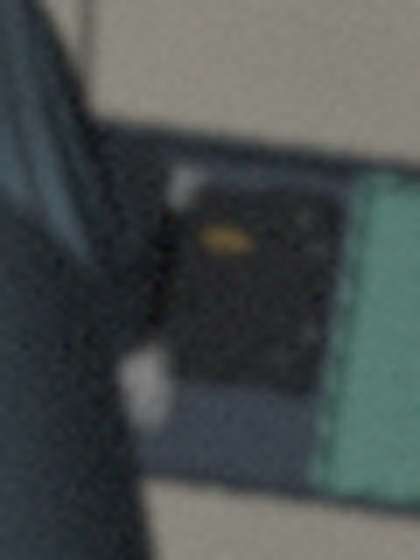

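View pics/g5.png

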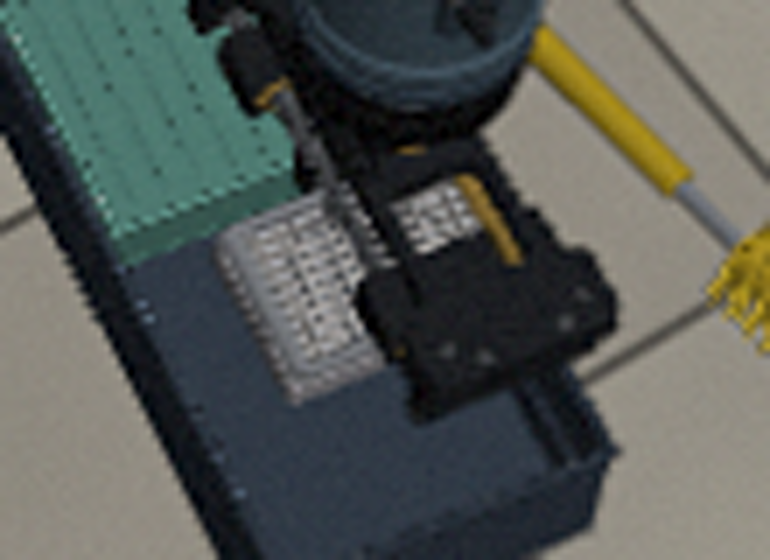

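```bash
python3 - <<'E'
from h import *
d=pickle.load(open("cam0.pkl","rb"));s=d["scene"];t=d["top"]
C=np.array([549.2,119.3]);a=np.radians(81.8);ex=np.array([np.cos(a),np.sin(a)]);ey=np.array([-ex[1],ex[0]])
for c,uv,z in((t,(247.9,266.7),145),(t,(253.6,229),145),(s,(361.5,284.5),145),(s,(371.5,304.5),145),(s,(372.3,307.5),122)):
    p=plane(c,uv,z);print(p.round(1),"caddy",((p[:2]-C)@ex).round(1),((p[:2]-C)@ey).round(1))
E
python3 -c "
from h import *
need(561.5,190.5,260,171.8)"
```

```text
[502.8 166.9 145. ] caddy 40.5 52.7
[599.3 153.7 145. ] caddy 41.2 -44.7
[599.3 156.8 145. ] caddy 44.3 -44.3
[609.4 214.7 145. ] caddy 103.0 -46.0
[604.8 213.7 122. ] caddy 101.4 -41.6
pos [557.6 192.7 300. ] w 64.1 F [ 0.8  0.  -2. ] j [-29.  33.   7. 102.  -6.  46.  63.]
shift m [-0.0043 -0.0016  0.04  ] rot [-0.0006 -0.0032  0.005 ]
```

Call:
carry_out:
  increments:
    - [-1,-0.004,-0.001,0.01,0,-0.003,0.005]
    - [-1,0,0,0.02,0,0,0]
    - [-1,0,0,0.015,0,0,0]
    - [-1,0,0,0,0,0,0]

```text
time: 8.82
tool_pos: [562.8, 190.4, 254.1]
tool_rot: [[-0.99, 0.144, 0.003], [0.144, 0.99, 0.0], [-0.003, 0.001, -1.0]]
force: [-0.1, -0.6, -3.3]
width: 63.7
```

```bash
python3 - <<'E'
from h import *
from rig import eyes
need(561.5,190.5,186,171.8)
t=eyes.read_camera("top");s=eyes.read_camera("scene")
crop(s["frame"],310,230,130,110,5,"pics/g6.png")
E
```

```text
pos [562.8 190.4 254.1] w 63.7 F [-0.1 -0.6 -3.3] j [-28.  37.   7. 103.  -6.  41.  64.]
shift m [ 0.0015 -0.0002  0.0681] rot [ 0.0007  0.003  -0.0018]
```

View pics/g6.png

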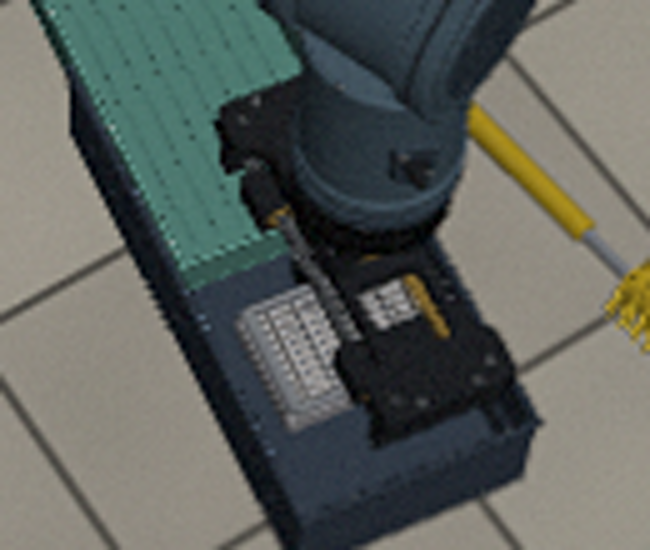

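Call:
carry_out:
  increments:
    - [-1,0.001,0,0.015,0,0.003,-0.002]
    - [-1,0,0,0.02,0,0,0]
    - [-1,0,0,0.015,0,0,0]
    - [-1,0,0,0.005,0,0,0]
    - [-1,0,0,0,0,0,0]

```text
time: 9.55
tool_pos: [562.7, 191.1, 196.7]
tool_rot: [[-0.99, 0.142, 0.002], [0.142, 0.99, 0.002], [-0.002, 0.002, -1.0]]
force: [-0.8, 0.3, -2.1]
width: 63.4
```

```bash
python3 -c "
from h import *
need(561.5,190.5,184,171.8)"
```

```text
pos [562.7 191.1 196.7] w 63.4 F [-0.8  0.3 -2.1] j [-27.  42.   6. 103.  -7.  35.  64.]
shift m [ 0.0011 -0.0008  0.0127] rot [0.0022 0.002  0.0006]
```

Call:
carry_out:
  increments:
    - [-1,0.001,0,0.006,0.002,0.002,0]
    - [-1,0,0,0.004,0,0,0]
    - [-1,0,0,0.002,0,0,0]
    - [-1,0,0,0,0,0,0]

```text
time: 10.05
tool_pos: [562.2, 191.4, 184.9]
tool_rot: [[-0.99, 0.142, 0.002], [0.142, 0.99, 0.001], [-0.002, 0.001, -1.0]]
force: [-0.1, -0.0, -3.0]
width: 63.6
```

```bash
python3 -c "
from h import *
need(561.5,190.5,183,171.8)"
```

```text
pos [562.2 191.4 184.9] w 63.6 F [-0.1 -0.  -3. ] j [-27.  43.   6. 104.  -7.  34.  65.]
shift m [ 0.0006 -0.001   0.0019] rot [0.0011 0.0016 0.0006]
```

Call:
carry_out:
  increments:
    - [-1,0,0,0.002,0,0,0]
    - [-1,0,0,0.001,0,0,0]
    - [-1,0,0,0,0,0,0]

```text
time: 10.42
tool_pos: [562.6, 191.5, 183.9]
tool_rot: [[-0.99, 0.142, 0.002], [0.142, 0.99, 0.001], [-0.002, 0.002, -1.0]]
force: [1.0, 0.6, -2.3]
width: 63.8
```

Call:
carry_out:
  increments:
    - [-1,0,0,0.002,0,0,0]
    - [-1,0,0,0.001,0,0,0]
    - [0.75,0,0,0,0,0,0]
    - [0.75,0,0,0,0,0,0]
    - [0.75,0,0,0,0,0,0]
    - [0.75,0,0,0,0,0,0]

```text
time: 11.18
tool_pos: [563.5, 191.9, 183.7]
tool_rot: [[-0.99, 0.142, 0.004], [0.142, 0.99, 0.002], [-0.004, 0.003, -1.0]]
force: [0.1, -0.4, 0.3]
width: 76.7
```

Call:
carry_out:
  increments:
    - [0.75,0,0,-0.01,0,0,0]
    - [0.75,0,0,-0.02,0,0,0]
    - [0.75,0,0,-0.04,0,0,0]
    - [0.75,0,0,-0.05,0,0,0]
    - [0.75,0,0,-0.03,0,0,0]
    - [0.75,0,0,0,0,0,0]

```text
time: 11.92
tool_pos: [563.2, 191.3, 344.7]
tool_rot: [[-0.99, 0.142, 0.008], [0.143, 0.99, 0.004], [-0.008, 0.005, -1.0]]
force: [0.1, 0.2, -0.7]
width: 77.2
```

```bash
python3 - <<'E'
from h import *
from rig import eyes
C=np.array([549.2,119.3]);a=np.radians(81.8);ex=np.array([np.cos(a),np.sin(a)])
b=C-345*ex;print(b)
need(b[0],b[1],330,171.8)
t=eyes.read_camera("top");s=eyes.read_camera("scene")
crop(s["frame"],310,180,130,170,3.5,"pics/g7.png")
E
```

```text
[ 499.99301787 -222.17279966]
pos [563.2 191.3 344.7] w 77.2 F [ 0.1  0.2 -0.7] j [-29.  29.   8. 100.  -5.  50.  63.]
shift m [ 0.0038 -0.4184  0.0125] rot [0.0054 0.0077 0.0001]
```

View pics/g7.png

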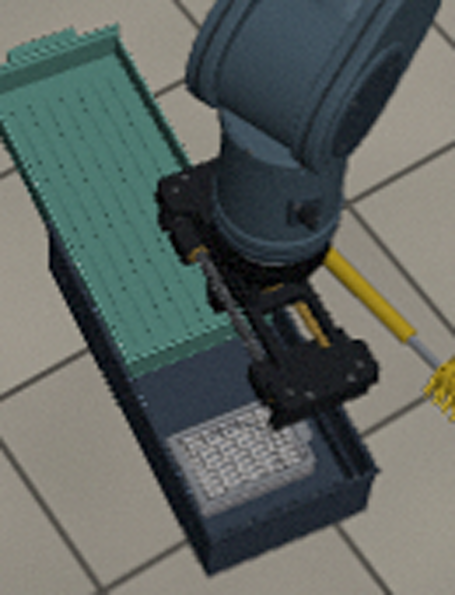

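The slicer lies flat in the bay. Next I shut the fingers and go beyond the tray pull.

Call:
carry_out:
  increments:
    - [-1,0.0005,-0.03,0,0.005,0.008,0]
    - [-1,0.0005,-0.045,0,0,0,0]
    - [-1,0.0005,-0.045,0,0,0,0]
    - [-1,0.0005,-0.045,0,0,0,0]
    - [-1,0.0005,-0.045,0,0,0,0]
    - [-1,0.0005,-0.045,0,0,0,0]
    - [-1,0.0005,-0.045,0,0,0,0]
    - [-1,0.0005,-0.045,0,0,0,0]
    - [-1,0,-0.045,0,0,0,0]
    - [-1,0,-0.025,0,0,0,0]
    - [-1,0,0,0,0,0,0]

```text
time: 13.4
tool_pos: [491.3, -230.0, 329.0]
tool_rot: [[-0.99, 0.14, -0.032], [0.14, 0.99, -0.001], [0.032, -0.005, -0.999]]
force: [-0.3, 0.5, -0.5]
width: 0.3
```

```bash
python3 - <<'E'
from h import *
C=np.array([549.2,119.3]);a=np.radians(81.8);ex=np.array([np.cos(a),np.sin(a)])
b=C-360*ex;print(b)
need(b[0],b[1],224,171.8)
E
```

```text
[ 497.85358387 -237.01944313]
pos [ 491.3 -230.   329. ] w 0.3 F [-0.3  0.5 -0.5] j [ 10.  27.  13. 108.  -7.  48. 108.]
shift m [-0.0108 -0.0054  0.1047] rot [-0.0054 -0.0317  0.003 ]
```

Call:
carry_out:
  increments:
    - [-1,-0.007,-0.005,0.015,-0.005,-0.032,0.003]
    - [-1,0,0,0.03,0,0,0]
    - [-1,0,0,0.03,0,0,0]
    - [-1,0,0,0.015,0,0,0]
    - [-1,0,0,0,0,0,0]

```text
time: 14.02
tool_pos: [498.1, -227.9, 233.4]
tool_rot: [[-0.991, 0.136, -0.003], [0.136, 0.991, 0.006], [0.004, 0.005, -1.0]]
force: [-0.7, -0.4, -0.5]
width: 0.3
```

```bash
python3 - <<'E'
from h import *
from rig import eyes
need(497.8,-237,224,171.8)
t=eyes.read_camera("top");s=eyes.read_camera("scene")
crop(s["frame"],270,150,170,200,2.8,"pics/g8.png")
E
```

```text
pos [ 498.1 -227.9  233.4] w 0.3 F [-0.7 -0.4 -0.5] j [ 12.  36.  10. 110. -10.  35. 111.]
shift m [-0.001  -0.0091  0.0093] rot [ 0.0052 -0.0042  0.0071]
```

View pics/g8.png

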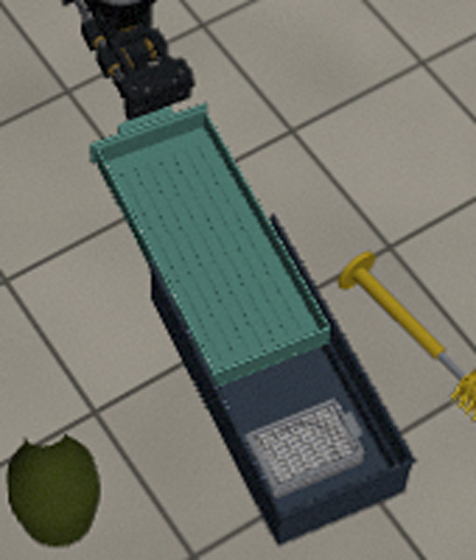

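Call:
carry_out:
  increments:
    - [-1,0,-0.004,0.008,0.005,-0.004,0.007]
    - [-1,0,0,0,0,0,0]
    - [-1,0,0.015,0,0,0,0]
    - [-1,0,0.02,0,0,0,0]
    - [-1,0,0.02,0,0,0,0]
    - [-1,0,0.02,0,0,0,0]
    - [-1,0,0.02,0,0,0,0]
    - [-1,0,0.02,0,0,0,0]

```text
time: 15.12
tool_pos: [515.7, -115.6, 229.0]
tool_rot: [[-0.989, 0.147, 0.008], [0.147, 0.989, -0.006], [-0.009, -0.005, -1.0]]
force: [-0.0, -3.5, -1.9]
width: 0.4
```

```bash
python3 - <<'E'
from h import *
from rig import eyes
C=np.array([549.2,119.3]);a=np.radians(81.8);ex=np.array([np.cos(a),np.sin(a)])
b=C-177.5*ex;print(b)
need(b[0],b[1],225,171.8)
t=eyes.read_camera("top");s=eyes.read_camera("scene")
crop(s["frame"],270,150,170,200,2.8,"pics/g9.png")
E
```

```text
[523.88336427 -56.38528099]
pos [ 515.7 -115.6  229. ] w 0.4 F [-0.  -3.5 -1.9] j [ -1.  35.  11. 114. -11.  32.  99.]
shift m [0.0007 0.0598 0.0037] rot [-0.0047  0.0089 -0.0046]
```

View pics/g9.png

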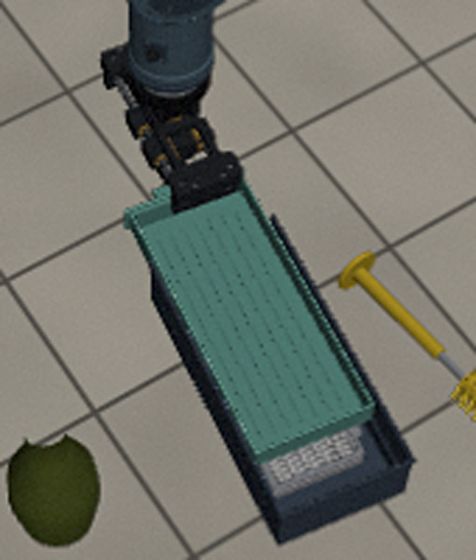

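Call:
carry_out:
  increments:
    - [-1,0,0.015,0.001,-0.005,0.009,-0.004]
    - [-1,0,0.015,0,0,0,0]
    - [-1,0,0.01,0,0,0,0]
    - [-1,0,0.005,0,0,0,0]
    - [-1,0,0,0,0,0,0]

```text
time: 15.85
tool_pos: [523.2, -67.3, 228.4]
tool_rot: [[-0.99, 0.14, 0.001], [0.14, 0.99, 0.001], [-0.001, 0.002, -1.0]]
force: [0.9, 0.3, -0.6]
width: 0.5
```

```bash
python3 - <<'E'
from h import *
need(523.9,-56.4,225,171.8)
E
```

```text
pos [523.2 -67.3 228.4] w 0.5 F [ 0.9  0.3 -0.6] j [ -6.  35.  11. 113. -11.  33.  95.]
shift m [0.0009 0.0109 0.0035] rot [0.0016 0.0007 0.0023]
```

Call:
carry_out:
  increments:
    - [-1,0,0.004,0,0,0,0]
    - [-1,0,0.004,0,0,0,0]
    - [-1,0,0.003,0,0,0,0]
    - [-1,0,0.003,0,0,0,0]

```text
time: 16.35
tool_pos: [525.1, -54.1, 228.5]
tool_rot: [[-0.99, 0.142, 0.001], [0.142, 0.99, 0.0], [-0.001, 0.001, -1.0]]
force: [0.4, -1.2, -1.3]
width: 0.6
```

Call:
carry_out:
  increments:
    - [-1,0,0.003,0,0,0,0]
    - [-1,0,0.003,0,0,0,0]
    - [-1,0,0.003,0,0,0,0]

```text
time: 16.73
tool_pos: [525.6, -49.8, 228.5]
tool_rot: [[-0.989, 0.147, -0.0], [0.147, 0.989, -0.006], [-0.001, -0.006, -1.0]]
force: [-0.8, -9.6, 1.1]
width: 0.5
```

Call:
carry_out:
  increments:
    - [-1,0,0.004,0,0,0,0]
    - [-1,0,0.004,0,0,0,0]

```text
time: 16.98
tool_pos: [525.7, -48.4, 228.6]
tool_rot: [[-0.988, 0.153, -0.001], [0.153, 0.988, -0.015], [-0.001, -0.015, -1.0]]
force: [-1.4, -12.2, 1.7]
width: 0.2
```

```bash
python3 - <<'E'
from h import *
from rig import eyes
t=eyes.read_camera("top");s=eyes.read_camera("scene")
need(523,-60,228,171.8)
crop(s["frame"],290,170,140,180,3.2,"pics/g10.png");crop(t["frame"],200,200,160,100,4.5,"pics/g11.png")
E
```

```text
pos [525.7 -48.4 228.6] w 0.5 F [ -0.8 -12.1   1.6] j [ -9.  35.  12. 113. -11.  33.  91.]
shift m [ 0.0009 -0.0119  0.0008] rot [-0.0148  0.0009 -0.0103]
```

View pics/g10.png

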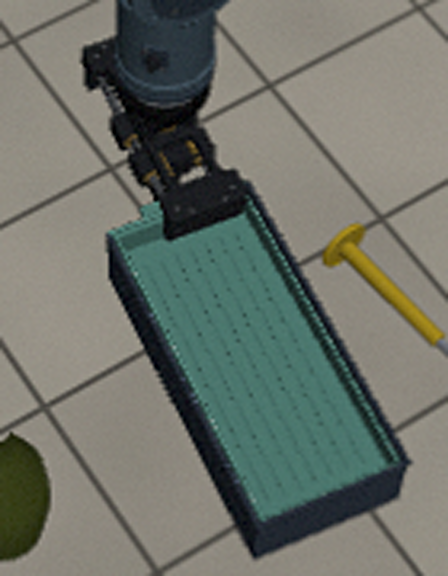

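View pics/g11.png

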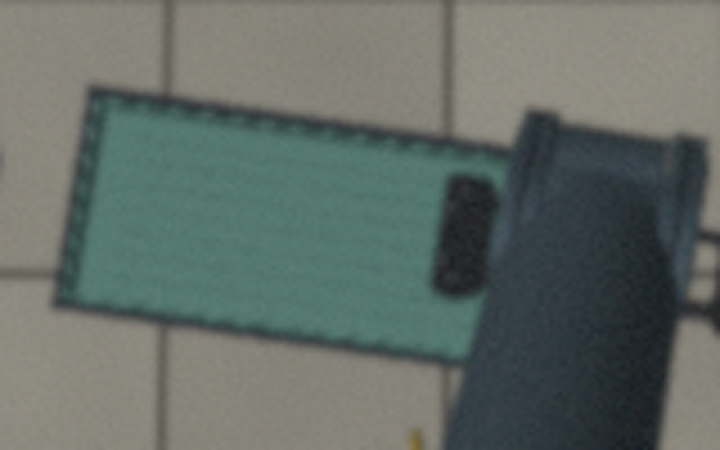

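The tray is against its stop: 12 N, and the mint tray fills the caddy up to its +x wall. I'm backing off and heading for the white ramekin.

Call:
carry_out:
  increments:
    - [-1,0,-0.012,0,-0.015,0,-0.01]
    - [-1,0,-0.008,-0.01,0,0,0]
    - [-1,0,0,-0.04,0,0,0]
    - [-1,0,0,-0.05,0,0,0]
    - [-1,0,0,-0.03,0,0,0]
    - [1,0,0,0,0,0,0]

```text
time: 17.82
tool_pos: [522.4, -66.0, 364.5]
tool_rot: [[-0.99, 0.141, -0.001], [0.141, 0.99, 0.003], [0.001, 0.003, -1.0]]
force: [-0.3, -0.3, -0.2]
width: 8.7
```

```bash
python3 - <<'E'
from h import *
from rig import eyes
need(500,420,350,171.8)
t=eyes.read_camera("top")
print(plane(t,(187,236),38))
E
```

```text
pos [522.4 -66.  364.5] w 8.7 F [-0.3 -0.3 -0.2] j [ -9.  22.  15. 110.  -7.  49.  91.]
shift m [0.0908 0.4779 0.0162] rot [ 0.0032 -0.0011  0.0015]
[593.77461233 349.01004673  38.        ]
```

Call:
carry_out:
  increments:
    - [1,0.008,0.03,0,0.003,0,0]
    - [1,0.009,0.048,0,0,0,0]
    - [1,0.009,0.048,0,0,0,0]
    - [1,0.009,0.048,0,0,0,0]
    - [1,0.009,0.048,0,0,0,0]
    - [1,0.009,0.048,0,0,0,0]
    - [1,0.009,0.048,0,0,0,0]
    - [1,0.009,0.048,0,0,0,0]
    - [1,0.009,0.048,0,0,0,0]
    - [1,0.007,0.035,0,0,0,0]
    - [1,0,0,0,0,0,0]

```text
time: 19.25
tool_pos: [490.7, 407.0, 345.7]
tool_rot: [[-0.99, 0.139, -0.029], [0.14, 0.99, -0.009], [0.027, -0.013, -1.0]]
force: [0.1, -0.5, -0.2]
width: 88.5
```

```bash
python3 - <<'E'
from h import *
need(500,420,250,171.8)
E
```

```text
pos [490.7 407.  345.7] w 88.5 F [ 0.1 -0.5 -0.2] j [-49.  34.   8.  93.  -6.  56.  43.]
shift m [-0.0099  0.0155  0.0953] rot [-0.0134 -0.0269  0.0031]
```

Call:
carry_out:
  increments:
    - [1,-0.006,0.01,0.02,-0.013,-0.027,0.003]
    - [1,0,0,0.03,0,0,0]
    - [1,0,0,0.03,0,0,0]
    - [1,0,0,0.005,0,0,0]
    - [1,0,0,0,0,0,0]

```text
time: 19.88
tool_pos: [497.5, 410.1, 254.0]
tool_rot: [[-0.989, 0.147, -0.004], [0.147, 0.989, -0.008], [0.003, -0.009, -1.0]]
force: [0.3, -0.5, 0.5]
width: 88.1
```

```bash
python3 - <<'E'
from h import *
from rig import eyes
need(500,420,177,171.8)
s=eyes.read_camera("scene");t=eyes.read_camera("top")
a=cv2.resize(s["frame"][310:410,400:500],(390,390),interpolation=2);b=cv2.resize(t["frame"][220:320,110:210],(390,390),interpolation=2)
cv2.imwrite("pics/h1.png",np.hstack([a,b]))
E
```

```text
pos [497.5 410.1 254. ] w 88.1 F [ 0.3 -0.5  0.5] j [-48.  41.   7.  95.  -6.  45.  43.]
shift m [-0.0013  0.0108  0.0769] rot [-0.0088 -0.0032 -0.004 ]
```

View pics/h1.png

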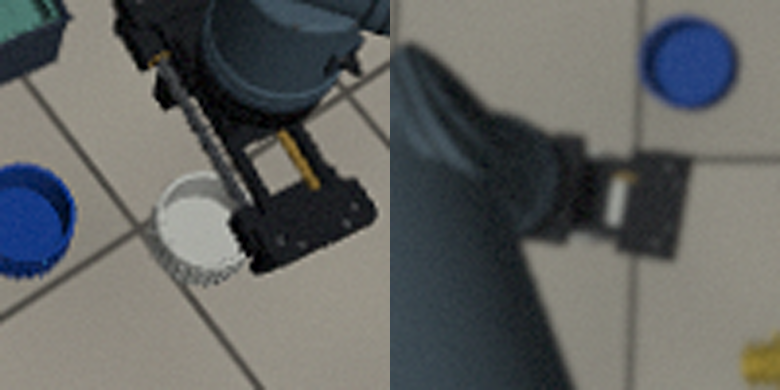

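The white ramekin is under the gripper and the blue one stays clear to the side. I'll align, then descend.

Call:
carry_out:
  increments:
    - [1,-0.001,0.01,0.005,-0.009,-0.003,-0.004]
    - [1,0,0,0.005,0,0,0]
    - [1,0,0,0,0,0,0]

```text
time: 20.35
tool_pos: [500.8, 421.7, 246.3]
tool_rot: [[-0.99, 0.142, 0.004], [0.142, 0.99, 0.005], [-0.003, 0.005, -1.0]]
force: [0.3, 0.2, -0.8]
width: 88.0
```

```bash
python3 - <<'E'
from h import *
need(500,420,177,171.8)
E
```

```text
pos [500.8 421.7 246.3] w 88.0 F [ 0.3  0.2 -0.8] j [-49.  42.   7.  93.  -7.  45.  43.]
shift m [ 0.0008 -0.0022  0.0692] rot [0.0052 0.003  0.0008]
```

Call:
carry_out:
  increments:
    - [1,0.001,-0.001,0.015,0.005,0.003,0]
    - [1,0,0,0.025,0,0,0]
    - [1,0,0,0.015,0,0,0]
    - [1,0,0,0.005,0,0,0]
    - [1,0,0,0,0,0,0]

```text
time: 20.98
tool_pos: [499.4, 420.6, 182.7]
tool_rot: [[-0.99, 0.142, -0.001], [0.142, 0.99, -0.001], [0.001, -0.001, -1.0]]
force: [0.5, 0.5, 0.1]
width: 88.2
```

```bash
python3 - <<'E'
from h import *
need(500,420,177,171.8)
E
```

```text
pos [499.4 420.6 182.7] w 88.2 F [0.5 0.5 0.1] j [-48.  47.   6.  94.  -7.  39.  43.]
shift m [-0.0007 -0.0005  0.0057] rot [-0.0012 -0.0008  0.0008]
```

Call:
carry_out:
  increments:
    - [1,0,0,0.006,0,0,0]
    - [1,0,0,0,0,0,0]
    - [-1,0,0,0,0,0,0]
    - [-1,0,0,0,0,0,0]
    - [-1,0,0,0,0,0,0]
    - [-1,0,0,0,0,0,0]
    - [-1,0,0,0,0,0,0]
    - [-1,0,0,0,0,0,0]
  grip_force: 15

```text
time: 21.98
tool_pos: [500.1, 421.1, 178.1]
tool_rot: [[-0.99, 0.142, 0.001], [0.142, 0.99, 0.001], [-0.001, 0.001, -1.0]]
force: [-0.7, 0.6, -0.3]
width: 65.8
```

Call:
carry_out:
  increments:
    - [-1,0,0,0,0,0,0]
    - [-1,0,0,-0.01,0,0,0]
    - [-1,0,0,-0.02,0,0,0]
    - [-1,0,0,-0.03,0,0,0]
    - [-1,0,0,-0.03,0,0,0]
    - [-1,0,0,-0.02,0,0,0]
    - [-1,0,0,0,0,0,0]
  grip_force: 25

```text
time: 22.85
tool_pos: [500.3, 421.0, 297.9]
tool_rot: [[-0.99, 0.142, 0.004], [0.142, 0.99, 0.004], [-0.004, 0.004, -1.0]]
force: [-0.1, -0.8, -1.2]
width: 66.0
```

```bash
python3 - <<'E'
from h import *
from rig import eyes
C=np.array([549.2,119.3]);a=np.radians(81.8);ex=np.array([np.cos(a),np.sin(a)])
b=C+30*ex;print(b)
need(b[0],b[1],300,171.8)
s=eyes.read_camera("scene");t=eyes.read_camera("top")
a=cv2.resize(s["frame"][300:400,400:500],(390,390),interpolation=2);b=cv2.resize(t["frame"][220:320,110:210],(390,390),interpolation=2)
cv2.imwrite("pics/h2.png",np.hstack([a,b]))
E
```

```text
[553.47886801 148.99328693]
pos [500.3 421.  297.9] w 66.0 F [-0.1 -0.8 -1.2] j [-49.  38.   8.  92.  -6.  50.  43.]
shift m [-0.0913 -0.2617 -0.0029] rot [0.0043 0.0036 0.0003]
```

View pics/h2.png

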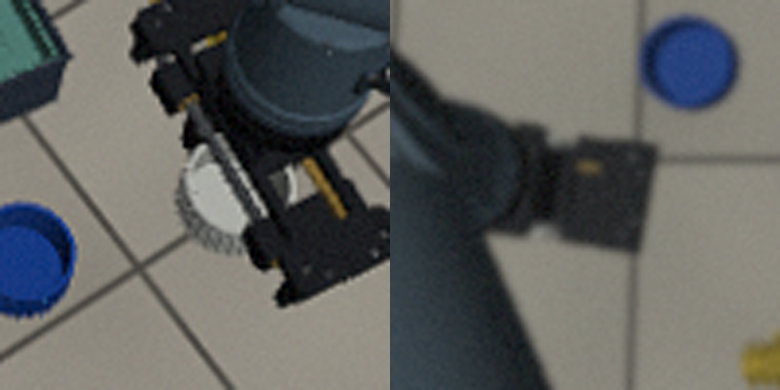

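Call:
carry_out:
  increments:
    - [-1,-0.007,-0.02,-0.003,0.004,0.004,0]
    - [-1,-0.011,-0.032,-0.002,0,0,0]
    - [-1,-0.012,-0.035,0,0,0,0]
    - [-1,-0.012,-0.035,0,0,0,0]
    - [-1,-0.012,-0.035,0,0,0,0]
    - [-1,-0.012,-0.035,0,0,0,0]
    - [-1,-0.012,-0.03,0,0,0,0]
    - [-1,-0.008,-0.015,0,0,0,0]
    - [-1,0,0,0,0,0,0]

```text
time: 24.08
tool_pos: [550.2, 152.2, 295.3]
tool_rot: [[-0.989, 0.15, -0.016], [0.15, 0.989, -0.015], [0.014, -0.018, -1.0]]
force: [0.1, 0.0, -1.5]
width: 65.5
```

```bash
python3 - <<'E'
from h import *
from rig import eyes
need(553.5,149,240,171.8)
E
```

```text
pos [550.2 152.2 295.3] w 65.5 F [ 0.1  0.  -1.5] j [-27.  32.   9. 105.  -6.  45.  66.]
shift m [-0.0045 -0.0017  0.0553] rot [-0.0175 -0.0138 -0.0078]
```

Call:
carry_out:
  increments:
    - [-1,-0.003,0,0.01,-0.017,-0.014,-0.008]
    - [-1,0,0,0.015,0,0,0]
    - [-1,0,0,0.015,0,0,0]
    - [-1,0,0,0.008,0,0,0]
    - [-1,0,0,0,0,0,0]

```text
time: 24.7
tool_pos: [551.3, 156.3, 243.4]
tool_rot: [[-0.991, 0.137, -0.003], [0.136, 0.991, 0.001], [0.003, 0.001, -1.0]]
force: [-0.1, -0.2, -0.6]
width: 65.4
```

```bash
python3 - <<'E'
from h import *
from rig import eyes
need(553.5,149,223.1,171.8)
s=eyes.read_camera("scene");t=eyes.read_camera("top")
crop(s["frame"],290,180,140,170,3.4,"pics/h3.png")
E
```

```text
pos [551.3 156.3 243.4] w 65.4 F [-0.1 -0.2 -0.6] j [-26.  36.   7. 106.  -7.  38.  68.]
shift m [-0.0032 -0.007   0.0203] rot [ 0.0009 -0.0034  0.0062]
```

View pics/h3.png

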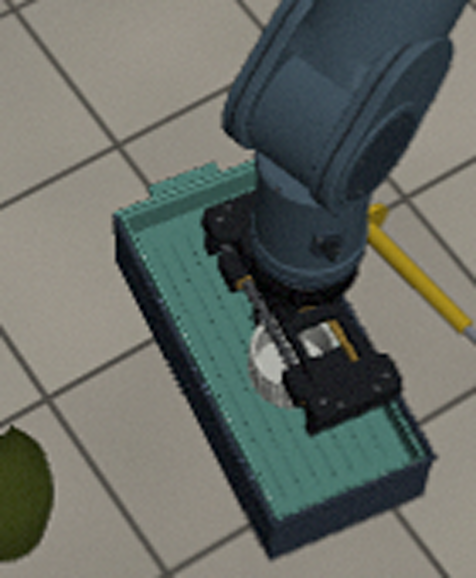

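Call:
carry_out:
  increments:
    - [-1,-0.002,0,0.006,0,-0.003,0.005]
    - [-1,0,0,0.006,0,0,0]
    - [-1,0,0,0.003,0,0,0]
    - [-1,0,0,0,0,0,0]

```text
time: 25.3
tool_pos: [554.3, 156.0, 229.2]
tool_rot: [[-0.99, 0.142, 0.003], [0.142, 0.99, 0.002], [-0.003, 0.002, -1.0]]
force: [-0.2, -0.7, -0.4]
width: 65.3
```

Call:
carry_out:
  increments:
    - [-1,0,0,0.003,0.002,0.003,0]
    - [-1,0,0,0.002,0,0,0]
    - [-1,0,0,0.001,0,0,0]
    - [-1,0,0,0,0,0,0]

```text
time: 25.8
tool_pos: [554.5, 156.0, 223.1]
tool_rot: [[-0.99, 0.142, -0.0], [0.142, 0.99, 0.0], [0.0, 0.0, -1.0]]
force: [-0.5, 0.1, 0.2]
width: 65.4
```

Call:
carry_out:
  increments:
    - [-1,0,0,0.001,0,0,0]
    - [-1,0,0,0.001,0,0,0]
    - [-1,0,0,0,0,0,0]

```text
time: 26.18
tool_pos: [554.7, 155.9, 223.3]
tool_rot: [[-0.99, 0.143, 0.0], [0.143, 0.99, 0.001], [0.0, 0.001, -1.0]]
force: [0.4, -0.3, -1.1]
width: 65.8
```

Call:
carry_out:
  increments:
    - [-1,0,0,0.002,0,0,0]
    - [-1,0,0,0.002,0,0,0]

```text
time: 26.42
tool_pos: [555.0, 155.9, 222.7]
tool_rot: [[-0.99, 0.143, -0.0], [0.143, 0.99, 0.001], [0.001, 0.001, -1.0]]
force: [-10.1, -2.0, 27.7]
width: 65.5
```

Contact is confirmed: about 28 N upward at the expected height. I'll ease off and release slowly.

Call:
carry_out:
  increments:
    - [-1,0,0,-0.001,0,0,0]
    - [-1,0,0,0,0,0,0]

```text
time: 26.68
tool_pos: [555.2, 156.0, 224.2]
tool_rot: [[-0.99, 0.143, 0.001], [0.143, 0.99, 0.002], [-0.0, 0.002, -1.0]]
force: [0.1, -1.0, -1.1]
width: 66.0
```

Call:
carry_out:
  increments:
    - [-1,0,0,0.001,0,0,0]
    - [0.7,0,0,0,0,0,0]
    - [0.9,0,0,0,0,0,0]
    - [0.9,0,0,0,0,0,0]
    - [0.9,0,0,0,0,0,0]

```text
time: 27.3
tool_pos: [555.3, 156.0, 222.4]
tool_rot: [[-0.99, 0.143, 0.0], [0.143, 0.99, 0.002], [-0.0, 0.002, -1.0]]
force: [0.2, 0.5, -0.3]
width: 83.8
```

Call:
carry_out:
  increments:
    - [0.9,0,0,-0.01,0,0,0]
    - [0.9,0,0,-0.02,0,0,0]
    - [0.9,0,0,-0.04,0,0,0]
    - [0.9,0,0,-0.05,0,0,0]
    - [0.9,0,0,-0.05,0,0,0]
    - [0.9,0.03,0.02,-0.02,0,0,0]
    - [0.9,0.04,0.03,0,0,0,0]
    - [0.9,0.04,0.03,0,0,0,0]
    - [0.9,0.03,0.02,0,0,0,0]
    - [0.9,0,0,0,0,0,0]

```text
time: 28.55
tool_pos: [427.6, 277.1, 426.0]
tool_rot: [[-0.989, 0.145, 0.008], [0.145, 0.989, 0.006], [-0.007, 0.007, -1.0]]
force: [0.6, -0.4, -0.4]
width: 83.8
```

```bash
python3 - <<'E'
from h import *
from rig import eyes
need(553.5,149,400,171.8)
s=eyes.read_camera("scene");t=eyes.read_camera("top")
crop(s["frame"],290,180,140,170,3.4,"pics/h4.png")
cv2.imwrite("pics/h5.png",t["frame"])
pickle.dump({"scene":s,"top":t},open("cam1.pkl","wb"))
E
```

```text
pos [427.6 277.1 426. ] w 83.8 F [ 0.6 -0.4 -0.4] j [-43.  15.   6. 108.  -2.  56.  45.]
shift m [-0.143  -0.1086  0.0262] rot [ 0.0073  0.0066 -0.0027]
```

View pics/h4.png

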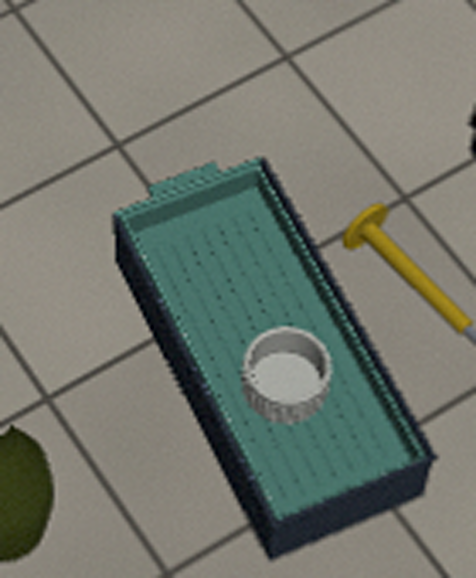

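View pics/h5.png

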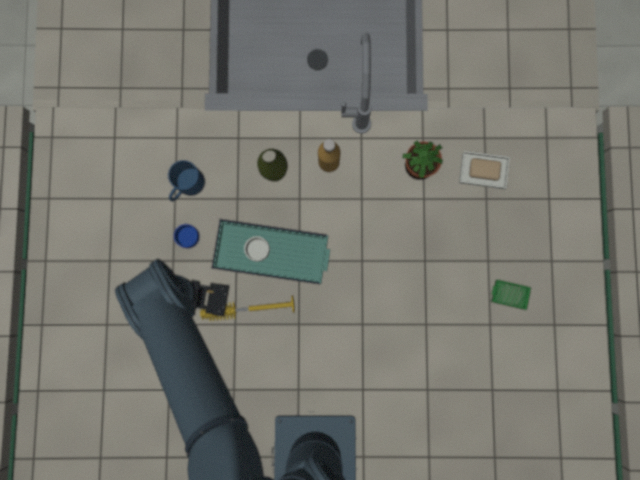

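```bash
python3 - <<'E'
from h import *
d=pickle.load(open("cam1.pkl","rb"));t=d["top"];s=d["scene"]
C=np.array([549.2,119.3]);a=np.radians(81.8);ex=np.array([np.cos(a),np.sin(a)]);ey=np.array([-ex[1],ex[0]])
f=lambda p:(((p[:2]-C)@ex).round(1),((p[:2]-C)@ey).round(1))
h=cv2.cvtColor(t["frame"],cv2.COLOR_BGR2HSV);m=cv2.inRange(h,(70,60,40),(90,255,255))
ys,xs=np.nonzero(m[200:300,200:345]);q=np.array([f(plane(t,(x+200,y+200),72)) for x,y in zip(xs,ys)])
print("mint x range",q[:,0].min(),q[:,0].max()); far=q[q[:,0]<q[:,0].min()+4];print(far.mean(0))
print("ram top",f(plane(t,(256.8,248.8),83)))
crop(t["frame"],205,210,135,80,5.5,"pics/h6.png")
E
```

```text
mint x range -156.1 143.6
[-154.02068966    0.6862069 ]
ram top (np.float64(33.5), np.float64(-0.3))
```

View pics/h6.png

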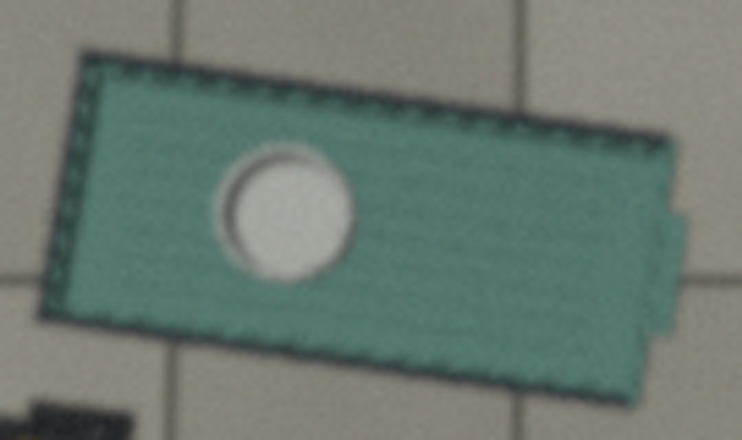

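The tray is home (pull edge at about -156 to -158 mm, nominal -160). The ramekin stands upright at tray (33, 0) and the bystanders are unmoved. I'm handing in.

```bash
python3 -c "
from rig import arm
print(arm.get_state()['time']);print(arm.finish_job())"
```

```text
28.65
the job is handed in; nothing more can be done
None
```

I packed the caddy in the order asked and handed the job in at 28.65 s; the hand-in gives no verdict.

- **Slicer:** I laid the steel egg slicer flat, wires up, on the well floor in the bay, and let it go there. The picture before the tray closed showed it flat. It is now out of sight under the tray.
- **Tray:** I pushed it home until it met the hard stop, with about 12 N on the wrist. The outermost mint pixel of the pull reads -156 mm against a nominal -160 mm. I put that 4 mm down to blur and the pixel mask, since the tray could not have gone past its stop.
- **Ramekin:** I set the white ramekin down under grip until the tray floor took it, then released it within about a millimetre of the floor. It stands upright near tray x = 33 mm, y = 0. The touch-down peaked at about 28 N for a moment before I eased off.
- **Bystanders:** the vase, bottle brush, soap bottle, blue ramekin and green slicer look unmoved in the last top view. The arm has moved clear.

The two cameras disagreed by up to about 5 mm in y on the slicer and the ramekin. I grasped at the middle value, and both grips closed at the expected widths (63.7 and 65.8 mm).

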